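# Clip the hold tag's snap hook onto the post ring and prove it caught

### The arm

A 6-joint arm with a two-finger parallel gripper is mounted at the origin on the work surface; the furniture and walls round the work are solid. World frame = base frame: x ahead of the robot, y to its left, z up, the work surface at z = 0. Lengths are in mm, angles in degrees, forces in N, time in s.
With the tool pointing down it reaches from about 325 to 900 mm from the base axis. Payload 6.1 kg.
Tool frame: the origin (TCP) lies between the finger pads; the fingertips stand 17 mm ahead of it and the grasp point (between the pads) lies 2 mm behind it; z points along the fingers, y is the line along which they close (so a half turn about z gives the same grasp; the last joint's range is limited). The gripper opens to 87 mm and grips with 3 to 60 N. Pads are 19 mm wide; open, the fingers measure 117 mm over their backs; the gripper's body (75 mm by 190 mm) begins 51 mm behind the grasp point.
Start: joints at [-82.111, 12.628, 87.462, -0, 79.91, -7.225], TCP at [162.962, -603.373, 239.538] pointing down, gripper open.
Joint ranges: [-170.65, 170.65], [-52.31, 119.04], [5.05, 147.46], [-71.25, 251.25], [11.57, 151.72], [-153.62, 153.62]. Speed limits (degrees/s): [147.25, 147.25, 172.46, 180, 180, 180].

### API

Orientations are given as [roll, pitch, yaw] about the fixed x, y, z axes, in that order (R = Rz(yaw) Ry(pitch) Rx(roll)).
In Python, from bench import r gives the robot as it stands. The module is installed in compiled form; this text tells all that it offers.
- The arm moves only by the tool play_rows, never from a script. Its argument "rows" is a list of rows, each a list of 3 entries, a list of its own where there are three numbers: the shift along the tool's x, y, z in units of 50 mm (1.0 is 50 mm), then the turn about the tool's z in rad, then the opening, from -1 (shut) to 1 (fully open), so that 0 is half open. In form: [[[x, y, z], twist, fingers], ...]. A call has 1 to 10 rows; each row is the pose to reach, as a shift and turn from the pose commanded when the call began, along the tool's axes at that moment; what a row does not reach only later rows make up. A row lasts 1/8 s, in which the tool goes at most 62.5 mm and 10.7 degrees, less where a joint would pass 70% of its speed; a pose out of reach is approached as far as the arm can. A call with a gripper value outside its range is refused whole. The fingers move at their own pace and stop on an object; "force" is the grip in N (left out, the last holds). Time passes only in rows, so rows that repeat a pose let the fingers close. It gives the time, the measured TCP pose, the force, the opening and the grip force at its end, in the units of the state.
- r.get_state(): the state, without advancing time (a new reading comes with each control period).
- r.camera(name): name is "side" or "top" or "wrist"; returns a dict with "color" (400x640x3 uint8, blue, green, red), "camera_matrix" (3x3 intrinsics, pixels), "camera_from_world" (4x4, takes a point from world to camera coordinates). Camera axes: x right, y down, z forward; pixel columns grow to the right and rows downward; lengths in mm; the calibration is good to about 2 mm. The wrist camera is an equidistant fisheye: a pixel r from the principal point sees the ray r / f radians off the axis. A picture is of the moment at which its call begins. There is no depth.
- r.job_done(): hands the job in; it is judged then, once.
Trained networks look in a picture, given as the dict that the camera call returned (one of the last four; its "shot" number tells which), for a name from the list of things; names that differ only in an ending like _2 or _b are one class to them, and where a whole thing is asked for, a point or a joint stands for the part that bears it (a point fixed in the world has none). Each returns a list of dicts, best first, with "confidence" (0 to 1); they miss things now and then, are a little off and sometimes report something else, mostly with a low value. They report only what shows in the picture. A call takes as long as a camera call. They do not tell look-alikes from the thing itself.
- r.outline_of(picture, thing): "region" (400x640 bool, what is visible of it) and "uv" ([column, row] in pixels, amid what is visible of it).
- r.pinpoint(picture, thing): "uv" ([column, row] in pixels: a listed point, or the origin of a listed thing).
The state is a dict: "time_s": time; "qpos": joint angles; "joint_velocities": joint speeds; "tau": joint torques, N m; "eef_pos": TCP position; "tcp_rot": TCP orientation; "force": force on the tool from outside, world axes, zero at the start; "moment": the same for the moment, N m; "grip_width": finger opening in mm; "finger_force": force on a finger pad.
Only numpy, scipy, OpenCV 4.12 (cv2) and the standard library are available. Lean on these libraries where they do the work, as an engineer would, in place of code of your own. Each camera call takes 0.05 s, during which the arm holds its last target. There are 200 camera calls.

### The job

The soldering station is out of use: take the red tag from the stand, push the gate of its snap hook squarely against the front of the post's ring (the side away from the post) so that the ring slides back to its stop and the gate folds in, and let the hook down over the bar until the gate flicks shut behind it. With the gate shut, give it a gentle but definite tug straight back, about 5 to 10 N once the ring has come out to its outer stop, to prove it is caught; never strain the ring with more than 25 N. Leave the tag hanging from the ring, and the blue tag, the tin and the vial where they are.

Things in the scene. Friction and masses are not known exactly. Their poses are not given: they have to be found in the camera images.
- red_tag: Red tag with a steel snap hook on top; loose, about 100 g. Origin: centre of its underside; z up; at the start it stands upright in a slot of the stand. Plate 48 (x) by 8 (y) by 60 mm (z), neck up to z = 74, then the hook: a closed loop of 9 mm bar in the x-z plane, z = 73 to 141, x = -21 to +21; on its crown a red grip block, 20 (x) by 14 mm (y), z = 138 to 172.
- red_tag_grip (a point): Middle of the red tag's grip block, 158 mm above the underside, 14 mm below the block's top; axes as the tag's.
- red_tag_mouth (a point): Middle of the hook's mouth, on its +x side (tag frame x = 16, z = 99 mm). Above it the nose comes down to z = 112; below is the gate's pivot, z = 78, in a corner up to z = 84. The sprung brass gate (6 mm bar) fills the mouth, its tip behind the nose. An 8 mm bar pressed in from +x at z = 93 to 106 folds it inward (towards -x).
- red_tag_eye (a point): Where the bar rests in the hanging hook: on the tag's z axis, z = 127 mm, under the crown (underside z = 131.5). The loop is clear inside from x = -11 to +11 mm. A bar pushed in through the mouth by 20 mm or more and then brought up here (the tag lowered) frees the gate, which flicks shut below it; between nose and spine it can then move about 15 mm in x.
- red_tag_gate (a joint): Gate of the red tag's hook, rad: 0 shut against the nose, grows as it folds inward, stop at 0.85. A bar pushing at the middle of the mouth needs about 2 to 4 N to fold it; it shuts by itself when nothing holds it.
- blue_tag: Blue tag of the same shape and size as the red one, standing in the other slot of the tag stand; must stay there.
- tag_stand: Fixed grey stand, 100 mm (x) by 140 mm (y), 50 mm high; origin at the centre of its underside. Two upright slots 52 mm (x) by 9.5 mm (y) at y = -30 and +30 mm, floor 8 mm above the bench, 42 mm deep; each holds one tag (which one is in which slot varies), hook upward, the tag's axes parallel to the stand's.
- ring: Level steel ring on the hanging post, 150 mm above the bench: 8 mm round bar, 40 mm between bar centres, hole 32 mm. Origin: centre of its front bar, which runs along y; ring centre 20 mm along +x. The hook is pushed on from -x towards +x, and tugged towards -x. It gives up or down about 2 mm under 5 N. It can slide along x (see ring_back).
- ring_back (a point): Far side of the ring, 40 mm behind the front bar, where its stem begins. The stem runs level along +x through a red block (to z = 160 mm, 55 mm or more behind the origin) on a grey upright. It slides in the block, dragging with about 1 N, several centimetres between two firm stops; how much is left either way varies and must be felt.
- tinner_tin: Small round grey-white tin, 64 mm across and 22 mm high, loose on the bench; a bystander.
- vial_amber: Small capped vial, 25 mm across and 56 mm high, loose on the bench; a bystander.
Not all that is in view belongs to the job. What is shaped like the red_tag but green or purple is not meant.

How it is judged:
By the outcome, as a careful person would: the job done as asked, in the order asked, and still so for the second after the job is handed in, with the robot touching nothing.
It also fails if it takes over 67 s, if anything falls off the work surface, if the arm or the gripper's body presses on something with over 40 N, if the wrist force passes 120 N, or if a joint passes its speed limit or range.

## Working session

There is one attempt and no reset: what is moved stays moved. The work goes in short steps, Python scripts to look and compute and a tool call to move; the robot and the scene stay as the last step left them, time stands still between calls to the robot, and variables do not carry over. Pictures are saved under pics/ and viewed, at most 10 in all, crops included, and the job is handed in when it is done.

Besides the shell and the picture viewer there is one more tool, called after "Call:" in YAML: its name, and indented under it one key for each argument. play_rows: Moves the arm, as the interface text tells. Its arguments: {"type":"object","properties":{"rows":{"type":"array"},"force":{"type":"number"}},"required":["rows"]}

```bash
mkdir -p pics; cat > h.py <<'E'
import numpy as np, cv2
from scipy.optimize import least_squares
from bench import r
def ray(p,uv,fish=False):
    K=p["camera_matrix"];T=p["camera_from_world"]
    x=(uv[0]-K[0,2])/K[0,0];y=(uv[1]-K[1,2])/K[1,1]
    if fish:
        a=np.hypot(x,y);d=np.array([x/a*np.sin(a),y/a*np.sin(a),np.cos(a)]) if a>1e-9 else np.array([0,0,1.])
    else: d=np.array([x,y,1.])
    R=T[:3,:3];o=-R.T@T[:3,3];d=R.T@d
    return o,d/np.linalg.norm(d)
def tri(rays):
    A=np.zeros((3,3));b=np.zeros(3)
    for o,d in rays:
        P=np.eye(3)-np.outer(d,d);A+=P;b+=P@o
    x=np.linalg.solve(A,b)
    return x,[round(float(np.linalg.norm((np.eye(3)-np.outer(d,d))@(x-o))),1) for o,d in rays]
def atz(ry,z):
    o,d=ry;return o+d*(z-o[2])/d[2]
E
python3 - <<'E'
from h import *
s=r.get_state();print(s)
P={n:r.camera(n) for n in("side","top","wrist")}
for n,p in P.items():
    cv2.imwrite(f"pics/{n}0.png",p["color"])
    for t in ["red_tag","red_tag_grip","red_tag_mouth","red_tag_eye","blue_tag","tag_stand","ring","ring_back","tinner_tin","vial_amber"]:
        print(n,t,[(np.round(d["uv"]).tolist(),round(d["confidence"],2)) for d in r.pinpoint(p,t)][:4])
    o=ray(p,(320,200),n=="wrist");print(n,np.round(o,2).tolist())
E
```

```text
{'time_s': 0.0, 'qpos': array([-8.21099977e+01,  1.26760952e+01,  8.75237950e+01, -2.77014557e-04,
        7.99093189e+01, -7.22641779e+00]), 'joint_velocities': array([ 0.01662628, -0.07141837,  0.0131886 , -0.04244417, -0.10259447,
       -0.02735491]), 'tau': array([ 2.21754730e-03, -4.94602668e+01, -3.87376750e+01,  6.99989777e-02,
        5.72498655e-02, -1.42420254e-04]), 'eef_pos': array([ 162.88946645, -602.81185745,  238.44618168]), 'tcp_rot': array([-1.79891624e+02, -1.34670070e-02,  1.51164561e+01]), 'force': array([-0.64451526, -0.62401131,  0.17730534]), 'moment': array([-0.03037786, -0.03424546,  0.00637032]), 'finger_force': 0.0, 'grip_width': 86.86986780449298}
side red_tag [([326.0, 202.0], 0.83), ([270.0, 287.0], 0.83), ([339.0, 187.0], 0.59), ([359.0, 222.0], 0.55)]
side red_tag_grip [([267.0, 225.0], 0.95), ([341.0, 149.0], 0.65), ([325.0, 162.0], 0.48)]
side red_tag_mouth [([331.0, 178.0], 0.81), ([340.0, 164.0], 0.79), ([274.0, 255.0], 0.7)]
side red_tag_eye [([269.0, 239.0], 0.98), ([343.0, 156.0], 0.89), ([328.0, 170.0], 0.84), ([358.0, 228.0], 0.21)]
side blu
[... 592 characters left out ...]

top red_tag_eye [([226.0, 145.0], 0.63), ([271.0, 174.0], 0.42), ([380.0, 260.0], 0.39)]
top blue_tag [([258.0, 190.0], 0.66)]
top tag_stand [([266.0, 186.0], 0.65)]
top ring [([388.0, 202.0], 0.51)]
top ring_back [([388.0, 186.0], 0.49)]
top tinner_tin [([348.0, 229.0], 0.75)]
top vial_amber [([401.0, 203.0], 0.58)]
top [[287.85, -88.12, 1264.7], [0.15, 0.01, -0.99]]
wrist red_tag [([97.0, 41.0], 0.57)]
wrist red_tag_grip [([14.0, 32.0], 0.64)]
wrist red_tag_mouth [([60.0, 32.0], 0.79)]
wrist red_tag_eye [([38.0, 33.0], 0.73)]
wrist blue_tag []
wrist tag_stand []
wrist ring []
wrist ring_back []
wrist tinner_tin []
wrist vial_amber []
wrist [[237.54, -583.43, 384.9], [-0.28, -0.09, -0.96]]
```

```bash
python3 - <<'E'
import cv2
a=cv2.imread("pics/side0.png")[120:320,220:440];cv2.imwrite("pics/s1.png",cv2.resize(a,None,fx=2.72*1.0,fy=2.72,interpolation=cv2.INTER_CUBIC))
a=cv2.imread("pics/top0.png")[110:290,190:430];cv2.imwrite("pics/t1.png",cv2.resize(a,None,fx=3,fy=3,interpolation=cv2.INTER_CUBIC))
E
```

```text
(no output)
```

View pics/s1.png

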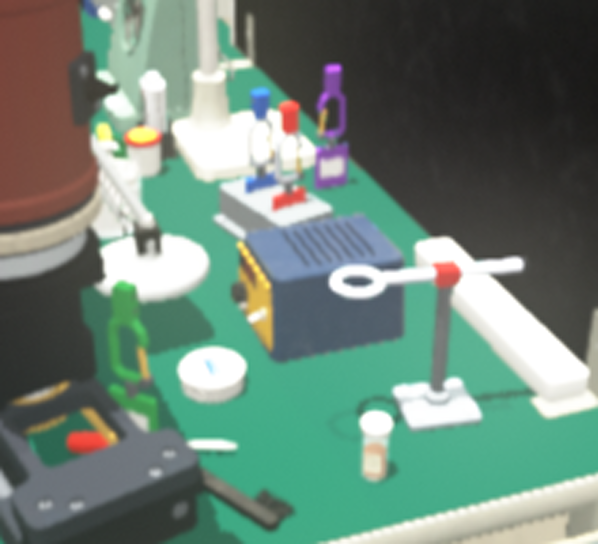

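View pics/t1.png

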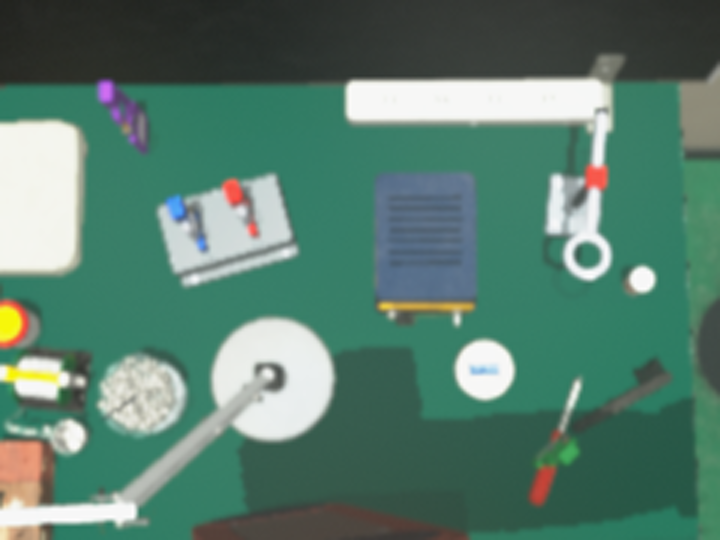

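The side view shows the red tag at about (326,175) in the stand, blue left of it, purple at (340,160), green at (268,255), and the ring at (352,223) with its post to the right. In the top view the red grip is at (268,173) and the ring's front bar at about (386,203).

```bash
python3 - <<'E'
from h import *
S=r.camera("side");T=r.camera("top")
prev={"red_tag_grip":((325,162),(268,173)),"red_tag_mouth":((331,178),(272,172)),"red_tag_eye":((328,170),(271,174)),"red_tag":((326,202),(276,185)),
"blue_tag":((314,199),(258,190)),"tag_stand":((321,203),(266,186)),"ring":((345,226),(388,202)),"ring_back":((358,225),(388,186)),"tinner_tin":((296,258),(348,229)),"vial_amber":((357,292),(401,203))}
for t,(a,b) in prev.items():
    U=[]
    for p,q in((S,a),(T,b)):
        l=[d["uv"] for d in r.pinpoint(p,t)]
        U.append(min(l,key=lambda u:np.hypot(*(np.array(u)-q))) if l else q)
    x,e=tri([ray(S,U[0]),ray(T,U[1])])
    print(t,np.round(U,1).tolist(),x.round(1),e, "top@z:",[ (z,atz(ray(T,U[1]),z).round(1)[:2].tolist()) for z in(8,150,166)])
# stand top outline & ring outline
o=r.outline_of(T,"tag_stand")[0]["region"].astype(np.uint8);c=max(cv2.findContours(o,0,1)[0],key=cv2.contourArea)
box=cv2.boxPoints(cv2.minAreaRect(c));print("stand box",[atz(ray(T,u),50).round(0)[:2].tolist() for u in box])
for n,p in(("S",S),("T",T)):
    for d in r.outline_of(p,"ring")[:2]:
        c=max(cv2.findContours(d["region"].astype(np.uint8),0,1)[0],key=cv2.contourArea);print(n,d["confidence"],cv2.boundingRect(c),np.round(cv2.minAreaRect(c),1) if 0 else cv2.minAreaRect(c))
E
```

```text
red_tag_grip [[326.7, 160.7], [267.1, 170.9]] [539.2  90.  171.9] [2.1, 2.1] top@z: [(8, [579.3, 116.2]), (150, [546.3, 93.1]), (166, [542.6, 90.5])]
red_tag_mouth [[329.0, 177.2], [268.7, 171.3]] [550.6  95.  110.9] [3.5, 3.5] top@z: [(8, [577.8, 110.4]), (150, [545.0, 88.0]), (166, [541.3, 85.5])]
red_tag_eye [[322.8, 172.9], [270.6, 174.6]] [530.3  86.1 133.4] [7.8, 7.8] top@z: [(8, [565.7, 103.4]), (150, [534.3, 81.8]), (166, [530.8, 79.4])]
red_tag [[325.2, 202.4], [274.3, 187.5]] [522.9  85.5  24.6] [7.1, 7.1] top@z: [(8, [519.0, 89.5]), (150, [492.9, 69.5]), (166, [490.0, 67.2])]
blue_tag [[313.3, 198.0], [256.7, 188.8]] [511.4 151.1  14.3] [2.3, 2.3] top@z: [(8, [514.8, 151.9]), (150, [489.1, 124.7]), (166, [486.2, 121.7])]
tag_stand [[321.0, 203.0], [265.8, 185.1]] [527.6 120.2   6.3] [0.5, 0.5] top@z: [(8, [527.9, 119.8]), (150, [500.7, 96.3]), (166, [497.7, 93.7])]
ring [[347.8, 223.9], [387.4, 200.5]] [ 453.1 -283.   154.3] [4.2, 4.2] top@z: [(8, [470.3, -307.1]), (150, [449.6, -282.4]), (166, [447.3, -279.6])]
ring_back [[358.3, 225.0], [388.6, 188.1]] [ 486.2 -286.7  148.5] [2.8, 2.8] top@z: [(8, [514.2, -312.7]), (150, [488.6, -287.3]), (166, [485.7, -284.5])]
tinner_tin [[295.1, 260.0], [349.7, 229.8]] [ 361.3 -172.9    1.5] [8.0, 8.0] top@z: [(8, [368.7, -174.0]), (150, [359.6, -164.3]), (166, [358.5, -163.2])]
vial_amber [[357.0, 292.0], [400.0, 205.5]] [ 455.  -351.7    4. ] [2.2, 2.2] top@z: [(8, [452.4, -350.2]), (150, [433.8, -320.6]), (166, [431.7, -317.3])]
stand box [[542.0, 197.0], [580.0, 56.0], [484.0, 30.0], [446.0, 169.0]]
S 0.86 (343, 220, 36, 10) ((360.5, 224.5), (9.0, 35.0), 90.0)
T 0.51 (378, 175, 15, 27) ((383.75, 188.74998474121094), (25.691213607788086, 13.728129386901855), 78.69007110595703)
T 0.48 (243, 169, 46, 37) ((265.5076904296875, 186.8615264892578), (28.59208869934082, 41.572547912597656), 74.74488067626953)
```

View pics/side0.png

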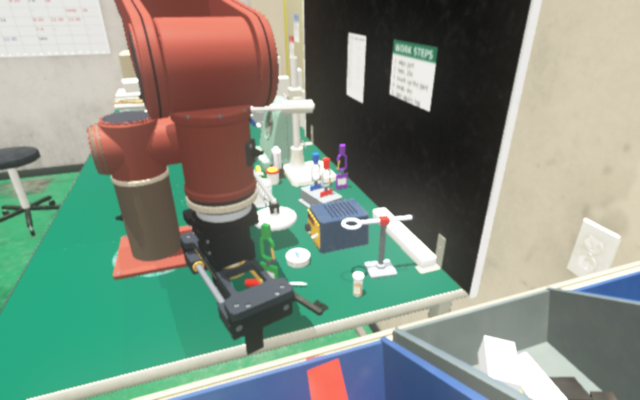

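View pics/top0.png

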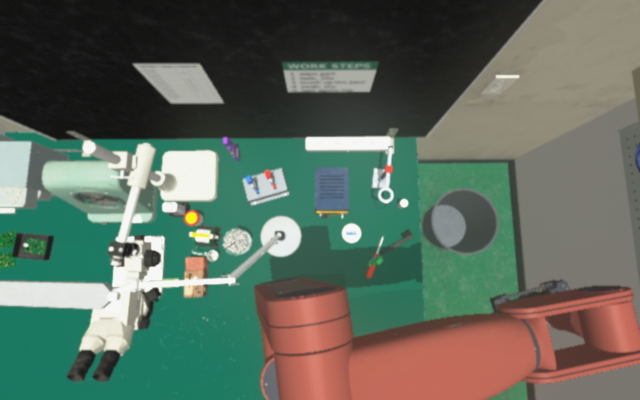

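The side view adds that a white boom column stands behind the tag stand to the left; top: boom column at about (150,170), lamp disc at (280,236) with arm to (232,282). I'll check the lamp's heights before swinging.

```bash
python3 - <<'E'
from h import *
S=r.camera("side");T=r.camera("top")
for n,a,b in(("knob",(274,207.5),(279,236)),("elbow?",(256,173),(232,282)),("disc",(277,217),(281,237))):print(n,tri([ray(S,a),ray(T,b)]))
print("elbow",[(z,atz(ray(T,(232,282)),z).round()) for z in(50,150,250,400)])
print("column",[(z,atz(ray(T,(155,175)),z).round()) for z in(0,300,500)], [(y,tri([ray(S,(297,100)),ray(S,(297,100.1))])[0].round()) for y in [0]])
a=atz(ray(T,(386,203)),150);b=atz(ray(T,(385.3,195)),150);c=atz(ray(T,(390.3,147)),150);print(a,b,c,np.degrees(np.arctan2(*(c-b)[1::-1])))
E
```

```text
knob (array([348.69235621,  65.46137207,  45.90515755]), [2.2, 2.2])
elbow? (array([261.19864263, 183.60510314, 134.22209192]), [59.8, 59.8])
disc (array([351.1884503 ,  61.90769612,  12.46502323]), [6.7, 6.7])
elbow [(50, array([196., 218.,  50.])), (150, array([204., 193., 150.])), (250, array([211., 168., 250.])), (400, array([223., 130., 400.]))]
column [(0, array([569., 522.,   0.])), (300, array([502., 377., 300.])), (500, array([458., 281., 500.]))] [(0, array([  141., -1021.,   614.]))]
[ 441.85823597 -277.78865959  150.        ] [ 466.93832911 -276.41095378  150.        ] [ 620.82215095 -296.98008595  150.        ] -7.613405585944157
```

Call:
play_rows:
  rows:
    - [[0.5,-0.5,-0.6],0,1]
    - [[1.5,-1.5,-0.6],0,1]
    - [[2.5,-2.5,-0.6],0,1]
    - [[3.2,-3.5,-0.6],0.1,1]
    - [[3.9,-4.4,-0.6],0.17,1]
    - [[3.95,-4.6,-0.6],0.35,1]
    - [[3.95,-4.6,-0.6],0.35,1]
    - [[3.95,-4.6,-0.6],0.35,1]

```text
time_s: 4.0
eef_pos: [293.5, -330.6, 269.8]
tcp_rot: [179.9, -0.0, -4.8]
force: [-1.8, -0.4, 0.5]
grip_width: 86.6
finger_force: 0.0
```

Call:
play_rows:
  rows:
    - [[1.0,-0.4,0],0,1]
    - [[2.0,-0.8,0],0,1]
    - [[2.9,-1.2,0],0.03,1]
    - [[2.9,-1.2,0],0.03,1]
    - [[2.9,-1.2,0],0.03,1]

```text
time_s: 4.62
eef_pos: [442.7, -283.4, 268.9]
tcp_rot: [-180.0, 0.1, -6.6]
force: [0.0, -0.2, 0.4]
grip_width: 87.0
finger_force: 0.0
```

```bash
python3 - <<'E'
from h import *
W=r.camera("wrist");cv2.imwrite("pics/w2.png",W["color"]);s=r.get_state();print(s["time_s"],s["eef_pos"],s["tcp_rot"],W["camera_matrix"])
for t in("ring","ring_back"):
    for d in r.pinpoint(W,t)[:2]: print(t,d["uv"],d["confidence"],atz(ray(W,d["uv"],True),150))
d=r.outline_of(W,"ring")[0]["region"]
m=np.argwhere(d);print(m.min(0),m.max(0))
pts=np.array([atz(ray(W,(u,v),True),150)[:2] for v,u in m]);np.save("ringpts.npy",pts)
print(pts.min(0),pts.max(0))
for lo in range(420,620,12):
    q=pts[(pts[:,0]>=lo)&(pts[:,0]<lo+12)]
    if len(q):print(lo+6,q[:,1].min().round(1),q[:,1].max().round(1))
E
```

```text
4.675 [ 442.4073613  -283.54667769  269.07570572] [-1.79990796e+02  6.62747074e-02 -6.67243414e+00] [[309.70691629   0.         315.47982668]
 [  0.         309.70691629 196.3509233 ]
 [  0.           0.           1.        ]]
ring [303.7, 189.7] 0.87 [ 449.76252185 -273.9544225   150.        ]
ring_back [303.1, 147.4] 0.75 [ 487.25093966 -278.10744681  150.        ]
[  0 277] [194 331]
[ 445.69327349 -300.40659217] [ 616.97918705 -253.01161934]
450 -294.4 -257.9
462 -300.1 -253.2
474 -300.4 -253.0
486 -297.1 -256.1
498 -285.8 -273.5
510 -287.5 -276.7
522 -288.9 -277.3
534 -289.4 -279.6
570 -296.0 -284.1
582 -296.7 -285.2
594 -298.9 -287.4
606 -300.1 -288.7
618 -299.9 -290.1
```

View pics/w2.png

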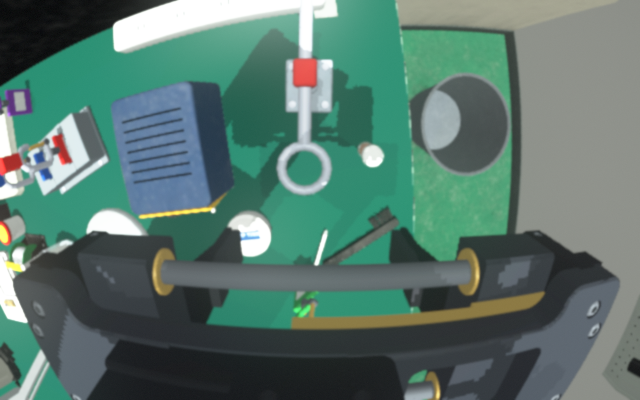

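The wrist view shows the ring centred at (304,168) with stem up through the red block (305,72): ring yaw about -7.3°, front bar centre (449.8, -274.2), size consistent (47.5 vs 48 mm). Now to the red tag.

Call:
play_rows:
  rows:
    - [[0.2,-0.8,-0.2],0,1]
    - [[0.4,-1.9,-0.4],-0.05,1]
    - [[0.6,-3.0,-0.4],-0.15,1]
    - [[0.7,-4.1,-0.4],-0.25,1]
    - [[0.7,-5.2,-0.4],-0.3,1]
    - [[0.6,-6.3,-0.4],-0.38,1]
    - [[0.5,-7.0,-0.4],-0.38,1]
    - [[0.5,-7.36,-0.4],-0.38,1]
    - [[0.5,-7.36,-0.4],-0.38,1]
    - [[0.5,-7.36,-0.4],-0.38,1]

```text
time_s: 6.08
eef_pos: [510.9, 78.7, 289.5]
tcp_rot: [180.0, 0.0, 15.0]
force: [0.0, -0.5, -1.2]
grip_width: 86.9
finger_force: 0.0
```

```bash
python3 - <<'E'
from h import *
W=r.camera("wrist");cv2.imwrite("pics/w3.png",W["color"]);s=r.get_state();print(s["time_s"],s["eef_pos"],s["tcp_rot"])
for t,z in(("red_tag_grip",166),("red_tag_mouth",107),("red_tag_eye",135),("red_tag",8),("tag_stand",0)):
    for d in r.pinpoint(W,t)[:3]: print(t,np.round(d["uv"],1),round(d["confidence"],2),atz(ray(W,d["uv"],True),z).round(1))
E
```

```text
6.125 [510.95500337  78.63288545 289.51534195] [1.79972780e+02 9.50277843e-03 1.50140874e+01]
red_tag_grip [199.1  18.7] 0.72 [643.6 222.6 166. ]
red_tag_grip [310.8 148. ] 0.65 [551.   93.2 166. ]
red_tag_grip [309.2 163.3] 0.16 [537.5  91.1 166. ]
red_tag_mouth [310.2 139.7] 0.88 [551.9  95.  107. ]
red_tag_mouth [311.4 165.9] 0.69 [524.8  86.5 107. ]
red_tag_mouth [214.1  48.2] 0.62 [625.4 222.2 107. ]
red_tag_eye [205.9  28.9] 0.79 [640.5 226.1 135. ]
red_tag_eye [311.9 165.3] 0.66 [530.7  87.2 135. ]
red_tag [241.3  47.5] 0.75 [645.2 220.2   8. ]
red_tag [313.4 148.9] 0.72 [530.5  86.4   8. ]
tag_stand [292.5 148.8] 0.87 [522.1 114.8   0. ]
```

View pics/w3.png

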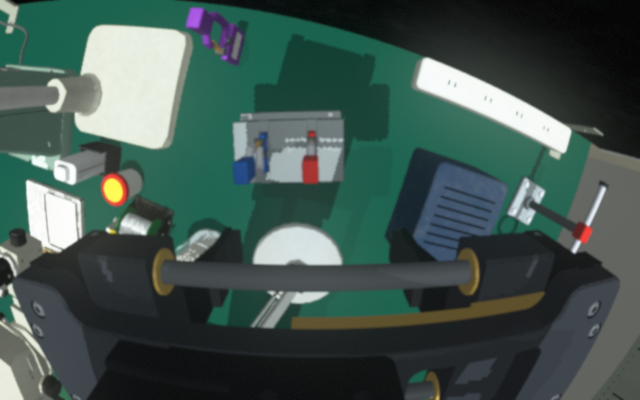

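```bash
python3 - <<'E'
from h import *
W=cv2.imread("pics/w3.png");P=r.camera("wrist")
b,g,rr=[W[...,i].astype(int) for i in range(3)]
m=((rr>110)&(g<70)&(b<70));m[:, :290]=0;m[:,335:]=0;m[:120]=0;m[200:]=0
for v in range(125,195):
    u=np.where(m[v])[0]
    if len(u):print(v,u.min(),u.max(),W[v,(u.min()+u.max())//2])
for v in(182,183,184):
  print(v,[atz(ray(P,(u,v),True),180).round(1)[:2].tolist() for u in (303,310.5,318)])
E
```

```text
131 310 313 [ 59  60 113]
132 310 314 [ 44  46 123]
133 309 314 [ 43  45 145]
134 308 314 [ 48  51 171]
135 308 314 [ 52  55 170]
136 309 314 [ 57  58 136]
156 316 316 [ 69  69 115]
157 316 316 [ 58  59 115]
158 304 316 [ 49  50 104]
159 304 316 [ 44  46 114]
160 304 316 [ 44  46 133]
161 304 316 [ 46  48 149]
162 304 316 [ 49  51 162]
163 303 316 [ 49  52 166]
164 303 316 [ 49  52 167]
165 303 316 [ 48  51 167]
166 303 316 [ 49  52 168]
167 303 316 [ 49  53 167]
168 303 316 [ 49  53 168]
169 304 316 [ 50  52 168]
170 304 316 [ 51  54 169]
171 304 316 [ 49  52 168]
172 304 316 [ 50  52 168]
173 304 316 [ 50  53 167]
174 304 316 [ 49  52 167]
175 304 316 [ 49  53 168]
176 304 316 [ 50  52 167]
177 304 316 [ 48  51 165]
178 304 316 [ 50  53 167]
179 304 316 [ 49  52 166]
180 304 316 [ 48  51 165]
181 304 317 [ 46  50 160]
182 303 317 [ 48  53 145]
183 305 311 [ 51  57 110]
182 [[522.9, 93.2], [524.6, 87.0], [526.2, 80.9]]
183 [[522.1, 92.9], [523.7, 86.8], [525.4, 80.6]]
184 [[521.2, 92.7], [522.9, 86.6], [524.5, 80.4]]
```

Call:
play_rows:
  rows:
    - [[0.49,-0.09,0.2],0,-0.2]
    - [[0.49,-0.09,0.8],0,-0.2]
    - [[0.49,-0.09,1.3],0,-0.2]
    - [[0.49,-0.09,1.3],0,-0.2]
    - [[0.49,-0.09,1.9],0,-0.2]
    - [[0.49,-0.09,2.3],0,-0.2]
    - [[0.49,-0.09,2.5],0,-0.2]
    - [[0.49,-0.09,2.5],0,-0.2]
  force: 30

```text
time_s: 7.42
eef_pos: [533.4, 90.8, 164.9]
tcp_rot: [-180.0, 0.0, 15.1]
force: [-0.3, 0.9, 0.7]
grip_width: 35.1
finger_force: 0.0
```

Call:
play_rows:
  rows:
    - [[0,0,0],0,-1]
    - [[0,0,0],0,-1]
    - [[0,0,0],0,-1]
    - [[0,0,0],0,-1]
  force: 30

```text
time_s: 7.92
eef_pos: [533.8, 90.6, 165.2]
tcp_rot: [180.0, -0.1, 15.1]
force: [-0.8, -1.3, 3.4]
grip_width: 13.9
finger_force: 30.0
```

Call:
play_rows:
  rows:
    - [[0,0,-0.2],0,-1]
    - [[0,0,-0.5],0,-1]
    - [[0,0,-0.8],0,-1]
    - [[0,0,-1.2],0,-1]
    - [[0,0,-1.8],0,-1]
    - [[0,0,-2.4],0,-1]
    - [[0,0,-2.6],0,-1]
    - [[0,0,-2.6],0,-1]

```text
time_s: 8.93
eef_pos: [533.5, 91.0, 295.3]
tcp_rot: [180.0, -0.1, 15.1]
force: [-0.5, 0.2, -1.5]
grip_width: 13.8
finger_force: 29.9
```

```bash
python3 - <<'E'
from h import *
S=r.camera("side");W=r.camera("wrist");T=r.camera("top")
s=r.get_state();print(s["time_s"],s["force"],s["grip_width"],s["eef_pos"],s["tcp_rot"])
a=cv2.resize(S["color"][90:250,260:400],None,fx=3,fy=3,interpolation=cv2.INTER_CUBIC)
b=cv2.resize(W["color"][100:260,240:360],None,fx=3,fy=3,interpolation=cv2.INTER_CUBIC)
cv2.imwrite("pics/g4.png",np.hstack([a,b]))
E
```

```text
9.075 [ 0.19269777  0.20824523 -0.89605553] 13.614673028358332 [532.50088806  90.83346391 292.94298526] [-1.79958346e+02  1.44634033e-01  1.51147919e+01]
```

View pics/g4.png

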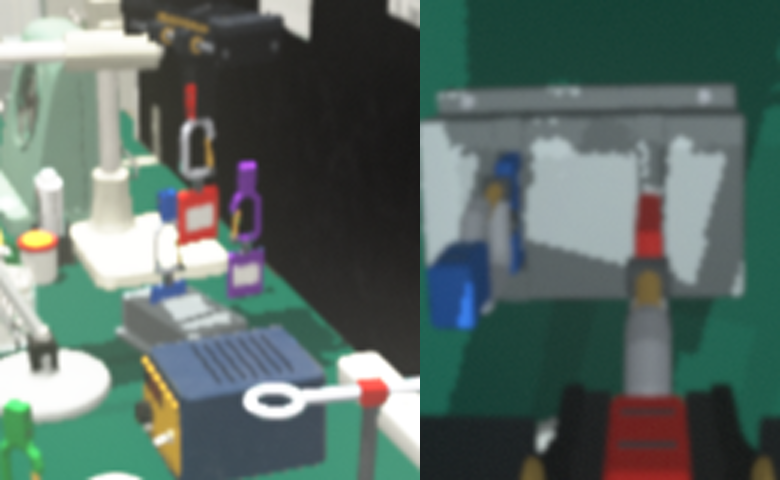

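Tag held (13.8 mm), gate on the far (+x) side, blue tag still in its slot. Carrying it to in front of the ring.

Call:
play_rows:
  rows:
    - [[-0.2,0.3,-0.1],0.0,-1]
    - [[-0.6,0.8,-0.1],0.05,-1]
    - [[-1.1,1.4,-0.1],0.1,-1]
    - [[-1.6,2.1,-0.1],0.15,-1]
    - [[-2.1,2.8,-0.1],0.2,-1]
    - [[-2.6,3.5,-0.1],0.25,-1]
    - [[-3.1,4.2,-0.1],0.3,-1]
    - [[-3.6,4.9,-0.1],0.35,-1]
    - [[-4.2,5.6,-0.1],0.39,-1]
    - [[-4.62,6.17,-0.1],0.39,-1]

```text
time_s: 10.32
eef_pos: [388.8, -269.1, 299.3]
tcp_rot: [180.0, 0.0, -7.3]
force: [0.8, -0.5, -0.7]
grip_width: 13.6
finger_force: 29.9
```

Call:
play_rows:
  rows:
    - [[0,0,0],0,-1]
    - [[0,0,0],0,-1]
    - [[0,0,0],0,-1]
    - [[0,0,0],0,-1]

```text
time_s: 10.82
eef_pos: [391.0, -266.5, 299.5]
tcp_rot: [-180.0, 0.0, -7.1]
force: [-1.1, -0.2, -1.0]
grip_width: 13.7
finger_force: 29.9
```

Call:
play_rows:
  rows:
    - [[0,0,0.3],0,-1]
    - [[0,0,0.8],0,-1]
    - [[0,0,1.3],0,-1]
    - [[0,0,1.7],0,-1]
    - [[0,0,1.86],0,-1]
    - [[0,0,1.86],0,-1]
    - [[0,0,1.86],0,-1]

```text
time_s: 11.7
eef_pos: [391.2, -267.6, 207.4]
tcp_rot: [180.0, -0.1, -7.2]
force: [0.3, -0.3, -1.1]
grip_width: 13.8
finger_force: 29.9
```

```bash
python3 - <<'E'
from h import *
S=r.camera("side");W=r.camera("wrist")
s=r.get_state();print(s["time_s"],s["force"],s["eef_pos"],s["tcp_rot"])
a=cv2.resize(S["color"][160:300,290:430],None,fx=3,fy=3,interpolation=cv2.INTER_CUBIC)
b=cv2.resize(W["color"][100:240,260:380],None,fx=3,fy=3,interpolation=cv2.INTER_CUBIC)
cv2.imwrite("pics/g5.png",np.hstack([a,b]))
for t in ("ring","ring_back","red_tag_mouth","red_tag_eye","red_tag_grip","red_tag"):
    for n,p in(("S",S),("W",W)):
        for d in r.pinpoint(p,t)[:2]:
            print(n,t,np.round(d["uv"],1),round(d["confidence"],2),atz(ray(W,d["uv"],True),150).round(1) if n=="W" else "")
E
```

```text
11.8 [ 0.63843793 -0.22125999 -0.79107841] [ 391.16933959 -267.65607455  207.52693535] [ 1.79939385e+02 -8.23153277e-02 -7.22604838e+00]
S ring [344.2 223.2] 0.61 
W ring [315.2 138.1] 0.87 [ 448.5 -275.1  150. ]
W ring [247.1 209.7] 0.5 [ 405.3 -221.1  150. ]
S ring_back [357.  225.1] 0.68 
W ring_back [314.4  75.6] 0.66 [ 489.5 -279.8  150. ]
W ring_back [314.2 265.2] 0.48 [ 356.  -262.5  150. ]
S red_tag_mouth [273.2 253.9] 0.88 
S red_tag_mouth [339.4 165.5] 0.73 
W red_tag_mouth [315.5 201.9] 0.86 [ 405.  -269.7  150. ]
W red_tag_mouth [324.7 309.3] 0.75 [ 313.7 -265.6  150. ]
S red_tag_eye [319.2 218.7] 0.66 
S red_tag_eye [267.9 237.6] 0.65 
W red_tag_eye [316.8 241.6] 0.84 [ 375.1 -266.9  150. ]
S red_tag_grip [319.6 205.2] 0.91 
S red_tag_grip [263.7 228.2] 0.71 
W red_tag_grip [314.7 264. ] 0.97 [ 356.9 -263.   150. ]
S red_tag [269.3 279.9] 0.97 
S red_tag [339.3 188. ] 0.67 
W red_tag [316.5 188.9] 0.83 [ 414.1 -271.6  150. ]
W red_tag [ 9.6 76.6] 0.63 [566.4   9.  150. ]
```

View pics/g5.png

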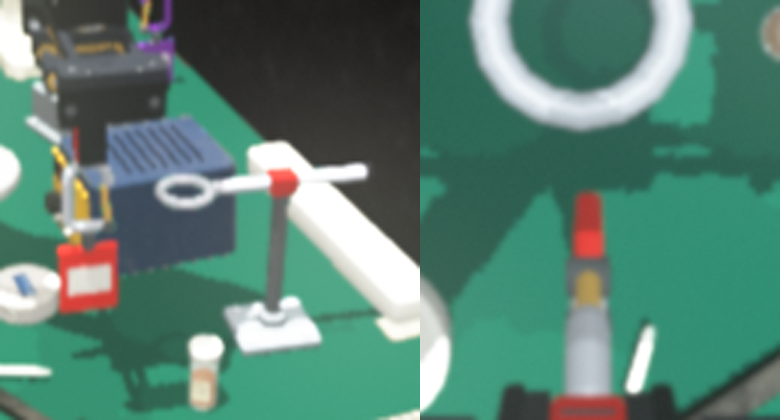

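Lined up: tag at wrist crop column 588 vs ring centre 581, side view shows it upright with the gate facing the ring. Advancing.

Call:
play_rows:
  rows:
    - [[0.15,0,0],0,-1]
    - [[0.3,0,0],0,-1]
    - [[0.45,0,0],0,-1]
    - [[0.55,0,0],0,-1]
    - [[0.6,0,0],0,-1]
    - [[0.6,0,0],0,-1]
    - [[0.6,0,0],0,-1]

```text
time_s: 13.28
eef_pos: [420.3, -271.0, 206.5]
tcp_rot: [-180.0, 0.0, -7.2]
force: [-0.0, -0.0, -0.7]
grip_width: 13.8
finger_force: 29.9
```

Call:
play_rows:
  rows:
    - [[0.05,0,0],0,-1]
    - [[0.1,0,0],0,-1]
    - [[0.15,0,0],0,-1]
    - [[0.2,0,0],0,-1]
    - [[0.2,0,0],0,-1]

```text
time_s: 13.9
eef_pos: [430.5, -272.3, 206.5]
tcp_rot: [-180.0, 0.0, -7.2]
force: [0.0, -0.2, -1.7]
grip_width: 13.7
finger_force: 29.9
```

Call:
play_rows:
  rows:
    - [[0.05,0,0],0,-1]
    - [[0.1,0,0],0,-1]
    - [[0.1,0,0],0,-1]

```text
time_s: 14.28
eef_pos: [435.5, -272.9, 206.5]
tcp_rot: [-180.0, -0.0, -7.2]
force: [-0.8, -0.5, -0.5]
grip_width: 13.9
finger_force: 29.9
```

Call:
play_rows:
  rows:
    - [[0.05,0,0],0,-1]
    - [[0.1,0,0],0,-1]
    - [[0.1,0,0],0,-1]

```text
time_s: 14.65
eef_pos: [440.5, -273.6, 206.6]
tcp_rot: [180.0, -0.0, -7.2]
force: [-0.7, 0.2, -1.4]
grip_width: 14.2
finger_force: 29.9
```

```bash
cat > look.py <<'E'
from h import *
W=r.camera("wrist");s=r.get_state();print(s["time_s"],s["force"].round(1),s["eef_pos"].round(1))
for t in ("ring","ring_back"):
    for d in r.pinpoint(W,t)[:2]: print(t,np.round(d["uv"],1),round(d["confidence"],2),atz(ray(W,d["uv"],True),150).round(1))
E
python3 look.py
```

```text
14.7 [-0.1  0.5 -1.3] [ 440.5 -273.6  206.6]
ring [313.9 192.6] 0.65 [ 461.3 -275.4  150. ]
ring_back [313. 135.] 0.9 [ 500.1 -279.8  150. ]
```

The ring is sliding ahead of the gate (bar 21 mm ahead of the tag axis). Continuing.

Call:
play_rows:
  rows:
    - [[0.05,0,0],0,-1]
    - [[0.1,0,0],0,-1]
    - [[0.1,0,0],0,-1]

```text
time_s: 15.18
eef_pos: [445.5, -274.2, 206.5]
tcp_rot: [180.0, -0.0, -7.2]
force: [-0.9, -0.3, -0.4]
grip_width: 13.6
finger_force: 29.9
```

Call:
play_rows:
  rows:
    - [[0.05,0,0],0,-1]
    - [[0.1,0,0],0,-1]
    - [[0.1,0,0],0,-1]

```text
time_s: 15.55
eef_pos: [450.5, -274.8, 206.6]
tcp_rot: [180.0, -0.0, -7.2]
force: [-0.4, -0.9, -0.7]
grip_width: 13.8
finger_force: 29.9
```

Call:
play_rows:
  rows:
    - [[0.05,0,0],0,-1]
    - [[0.1,0,0],0,-1]
    - [[0.1,0,0],0,-1]

```text
time_s: 15.92
eef_pos: [455.4, -275.5, 206.5]
tcp_rot: [-180.0, -0.0, -7.2]
force: [-0.1, -0.5, -1.4]
grip_width: 13.5
finger_force: 29.9
```

```bash
python3 look.py
```

```text
15.975 [-1.   0.7 -1.3] [ 455.4 -275.5  206.6]
ring [315.7 191.6] 0.76 [ 476.7 -278.6  150. ]
ring_back [316.7 136. ] 0.93 [ 514.1 -284.   150. ]
```

Call:
play_rows:
  rows:
    - [[0.05,0,0],0,-1]
    - [[0.1,0,0],0,-1]
    - [[0.1,0,0],0,-1]

```text
time_s: 16.45
eef_pos: [460.4, -276.1, 206.5]
tcp_rot: [-180.0, -0.0, -7.2]
force: [-0.2, -0.1, -0.8]
grip_width: 13.4
finger_force: 29.9
```

Call:
play_rows:
  rows:
    - [[0.05,0,0],0,-1]
    - [[0.1,0,0],0,-1]
    - [[0.1,0,0],0,-1]

```text
time_s: 16.82
eef_pos: [464.9, -276.6, 206.4]
tcp_rot: [-180.0, 0.0, -7.2]
force: [-2.6, 0.5, -0.6]
grip_width: 13.8
finger_force: 29.9
```

Call:
play_rows:
  rows:
    - [[0.05,0,0],0,-1]
    - [[0.1,0,0],0,-1]
    - [[0.1,0,0],0,-1]

```text
time_s: 17.2
eef_pos: [470.1, -277.3, 206.4]
tcp_rot: [-180.0, 0.0, -7.2]
force: [-3.6, 0.6, -1.2]
grip_width: 13.8
finger_force: 29.9
```

```bash
python3 look.py
```

```text
17.25 [-4.3 -0.8 -1. ] [ 470.  -277.3  206.3]
ring [315.5 205.6] 0.85 [ 481.5 -279.1  150. ]
```

The ring is at its stop (front bar ~482) and the gate folds at about 3–4 N. Pushing further in.

Call:
play_rows:
  rows:
    - [[0.05,0,0],0,-1]
    - [[0.1,0,0],0,-1]
    - [[0.1,0,0],0,-1]

```text
time_s: 17.73
eef_pos: [475.2, -277.9, 206.4]
tcp_rot: [-180.0, 0.0, -7.2]
force: [-3.3, -0.4, -2.6]
grip_width: 13.9
finger_force: 29.9
```

Call:
play_rows:
  rows:
    - [[0.05,0,0],0,-1]
    - [[0.1,0,0],0,-1]
    - [[0.1,0,0],0,-1]

```text
time_s: 18.1
eef_pos: [480.3, -278.6, 206.4]
tcp_rot: [-180.0, -0.0, -7.2]
force: [-2.1, -0.4, -2.7]
grip_width: 13.7
finger_force: 29.9
```

Call:
play_rows:
  rows:
    - [[0.03,0,0],0,-1]
    - [[0.06,0,0],0,-1]
    - [[0.06,0,0],0,-1]

```text
time_s: 18.48
eef_pos: [483.1, -279.0, 206.5]
tcp_rot: [-180.0, -0.0, -7.2]
force: [-2.8, -0.5, -4.1]
grip_width: 13.8
finger_force: 29.9
```

```bash
python3 look.py
```

```text
18.525 [-3.5 -0.8 -3.1] [ 483.1 -279.   206.5]
ring [315.8 225.2] 0.89 [ 480.1 -279.   150. ]
ring [316.2 242.9] 0.71 [ 466.4 -277.6  150. ]
ring_back [313.7 168.3] 0.85 [ 520.6 -282.8  150. ]
```

Call:
play_rows:
  rows:
    - [[0.03,0,0],0,-1]
    - [[0.05,0,0],0,-1]
    - [[0.05,0,0],0,-1]

```text
time_s: 19.0
eef_pos: [485.6, -279.3, 206.6]
tcp_rot: [180.0, -0.0, -7.2]
force: [-3.8, -0.2, -2.5]
grip_width: 13.8
finger_force: 29.9
```

Call:
play_rows:
  rows:
    - [[0,0,0.06],0,-1]
    - [[0,0,0.12],0,-1]
    - [[0,0,0.18],0,-1]
    - [[0,0,0.24],0,-1]
    - [[0,0,0.24],0,-1]

```text
time_s: 19.62
eef_pos: [486.0, -279.3, 194.6]
tcp_rot: [180.0, -0.1, -7.2]
force: [0.2, 0.3, -1.7]
grip_width: 13.7
finger_force: 29.9
```

Call:
play_rows:
  rows:
    - [[0,0,0.06],0,-1]
    - [[0,0,0.12],0,-1]
    - [[0,0,0.18],0,-1]
    - [[0,0,0.22],0,-1]
    - [[0,0,0.22],0,-1]

```text
time_s: 20.25
eef_pos: [485.3, -279.2, 183.3]
tcp_rot: [-180.0, 0.0, -7.2]
force: [0.2, -0.2, -2.1]
grip_width: 13.8
finger_force: 29.9
```

```bash
python3 look.py
```

```text
20.3 [ 0.2  0.  -2.1] [ 485.4 -279.2  183.4]
ring_back [316.7 180.7] 0.93 [ 519.5 -284.5  150. ]
ring_back [315.4 242. ] 0.61 [ 480.  -278.7  150. ]
```

Call:
play_rows:
  rows:
    - [[0,0,0.03],0,-1]
    - [[0,0,0.06],0,-1]
    - [[0,0,0.06],0,-1]

```text
time_s: 20.78
eef_pos: [485.4, -279.3, 180.4]
tcp_rot: [-180.0, 0.0, -7.2]
force: [0.2, -0.1, -0.8]
grip_width: 13.7
finger_force: 29.9
```

```bash
python3 - <<'E'
from h import *
S=r.camera("side");W=r.camera("wrist")
s=r.get_state();print(s["time_s"],s["force"],s["eef_pos"])
a=cv2.resize(S["color"][180:280,310:410],None,fx=5,fy=5,interpolation=cv2.INTER_CUBIC)
b=cv2.resize(W["color"][160:285,280:350],None,fx=4,fy=4,interpolation=cv2.INTER_CUBIC)
cv2.imwrite("pics/g6.png",np.hstack([a,b]))
E
```

```text
20.875 [ 0.05019015  0.53162371 -1.18960456] [ 485.38617943 -279.24917666  180.52143926]
```

View pics/g6.png

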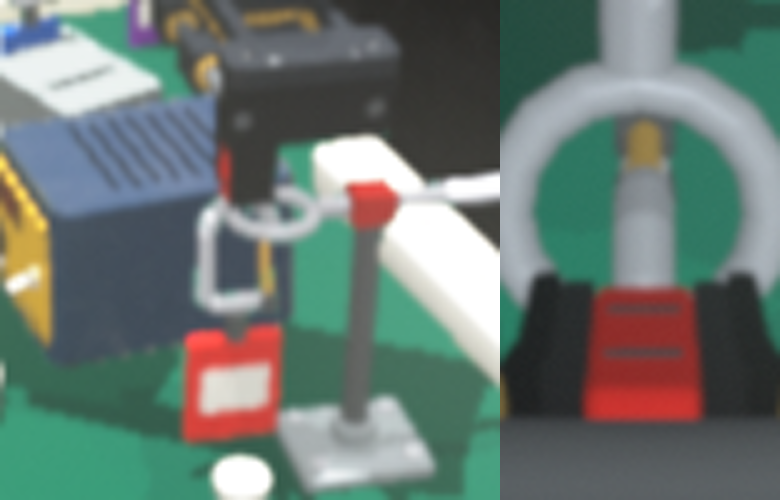

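Gate is shut (straight brass bar beside the nose at crop (265,260)), front bar inside under the crown. Now the tug back.

Call:
play_rows:
  rows:
    - [[-0.1,0,0],0,-1]
    - [[-0.2,0,0],0,-1]
    - [[-0.3,0,0],0,-1]
    - [[-0.4,0,0],0,-1]
    - [[-0.5,0,0],0,-1]
    - [[-0.6,0,0],0,-1]
    - [[-0.68,0,0],0,-1]
    - [[-0.74,0,0],0,-1]
    - [[-0.74,0,0],0,-1]

```text
time_s: 22.0
eef_pos: [448.4, -274.6, 180.5]
tcp_rot: [180.0, 0.0, -7.2]
force: [0.7, 0.8, -0.8]
grip_width: 13.4
finger_force: 29.9
```

```bash
python3 look.py
```

```text
22.05 [ 0.7  0.6 -1.1] [ 448.5 -274.7  180.5]
ring [312.8 230.3] 0.85 [ 452.4 -273.7  150. ]
ring [313.8 170.1] 0.24 [ 489.8 -279.1  150. ]
ring_back [315.  170.8] 0.59 [ 489.3 -279.8  150. ]
```

Call:
play_rows:
  rows:
    - [[-0.03,0,0],0,-1]
    - [[-0.06,0,0],0,-1]
    - [[-0.06,0,0],0,-1]

```text
time_s: 22.52
eef_pos: [445.7, -274.3, 180.6]
tcp_rot: [180.0, -0.0, -7.2]
force: [1.4, -0.0, -0.6]
grip_width: 13.6
finger_force: 29.9
```

Call:
play_rows:
  rows:
    - [[-0.03,0,0],0,-1]
    - [[-0.06,0,0],0,-1]
    - [[-0.06,0,0],0,-1]

```text
time_s: 22.9
eef_pos: [442.6, -273.8, 180.5]
tcp_rot: [180.0, 0.0, -7.2]
force: [0.6, 0.4, -1.2]
grip_width: 13.8
finger_force: 29.9
```

Call:
play_rows:
  rows:
    - [[-0.02,0,0],0,-1]
    - [[-0.04,0,0],0,-1]
    - [[-0.04,0,0],0,-1]

```text
time_s: 23.28
eef_pos: [440.7, -273.6, 180.5]
tcp_rot: [-180.0, 0.0, -7.2]
force: [0.9, -0.4, -0.6]
grip_width: 14.0
finger_force: 29.9
```

Call:
play_rows:
  rows:
    - [[-0.02,0,0],0,-1]
    - [[-0.04,0,0],0,-1]
    - [[-0.04,0,0],0,-1]

```text
time_s: 23.65
eef_pos: [438.7, -273.4, 180.5]
tcp_rot: [-180.0, 0.0, -7.2]
force: [0.3, -1.4, -0.9]
grip_width: 14.0
finger_force: 29.9
```

Call:
play_rows:
  rows:
    - [[-0.02,0,0],0,-1]
    - [[-0.04,0,0],0,-1]
    - [[-0.04,0,0],0,-1]

```text
time_s: 24.02
eef_pos: [436.7, -273.1, 180.5]
tcp_rot: [-180.0, 0.0, -7.2]
force: [0.8, 0.4, -1.5]
grip_width: 13.9
finger_force: 29.9
```

Call:
play_rows:
  rows:
    - [[-0.02,0,0],0,-1]
    - [[-0.04,0,0],0,-1]
    - [[-0.04,0,0],0,-1]

```text
time_s: 24.4
eef_pos: [434.7, -272.8, 180.5]
tcp_rot: [-180.0, 0.0, -7.2]
force: [0.5, -0.1, -0.3]
grip_width: 13.7
finger_force: 29.9
```

Call:
play_rows:
  rows:
    - [[-0.02,0,0],0,-1]
    - [[-0.04,0,0],0,-1]
    - [[-0.04,0,0],0,-1]

```text
time_s: 24.78
eef_pos: [432.8, -272.6, 180.5]
tcp_rot: [-180.0, 0.0, -7.2]
force: [0.0, 0.5, -0.5]
grip_width: 13.7
finger_force: 29.9
```

```bash
python3 look.py
```

```text
24.825 [ 0.1  1.2 -0.8] [ 432.7 -272.5  180.5]
ring [313.4 232.1] 0.64 [ 435.5 -271.9  150. ]
```

Call:
play_rows:
  rows:
    - [[-0.02,0,0],0,-1]
    - [[-0.04,0,0],0,-1]
    - [[-0.04,0,0],0,-1]

```text
time_s: 25.3
eef_pos: [430.8, -272.3, 180.5]
tcp_rot: [-180.0, 0.0, -7.2]
force: [0.6, -0.2, -1.4]
grip_width: 13.9
finger_force: 29.9
```

Call:
play_rows:
  rows:
    - [[-0.02,0,0],0,-1]
    - [[-0.04,0,0],0,-1]
    - [[-0.04,0,0],0,-1]

```text
time_s: 25.68
eef_pos: [428.8, -272.1, 180.5]
tcp_rot: [-180.0, 0.0, -7.2]
force: [1.8, -0.2, -1.3]
grip_width: 13.7
finger_force: 29.9
```

Call:
play_rows:
  rows:
    - [[-0.02,0,0],0,-1]
    - [[-0.03,0,0],0,-1]
    - [[-0.03,0,0],0,-1]

```text
time_s: 26.05
eef_pos: [427.3, -271.9, 180.5]
tcp_rot: [-180.0, 0.0, -7.2]
force: [0.8, 0.3, 0.3]
grip_width: 14.0
finger_force: 29.9
```

Call:
play_rows:
  rows:
    - [[-0.02,0,0],0,-1]
    - [[-0.04,0,0],0,-1]
    - [[-0.04,0,0],0,-1]

```text
time_s: 26.42
eef_pos: [425.3, -271.6, 180.5]
tcp_rot: [-180.0, 0.0, -7.2]
force: [0.8, -0.0, -0.2]
grip_width: 13.9
finger_force: 29.9
```

Call:
play_rows:
  rows:
    - [[-0.02,0,0],0,-1]
    - [[-0.04,0,0],0,-1]
    - [[-0.04,0,0],0,-1]

```text
time_s: 26.8
eef_pos: [423.3, -271.4, 180.5]
tcp_rot: [-180.0, 0.0, -7.2]
force: [1.1, 0.4, -0.8]
grip_width: 13.8
finger_force: 29.9
```

Call:
play_rows:
  rows:
    - [[-0.02,0,0],0,-1]
    - [[-0.04,0,0],0,-1]
    - [[-0.04,0,0],0,-1]

```text
time_s: 27.18
eef_pos: [421.3, -271.1, 180.5]
tcp_rot: [-180.0, 0.0, -7.2]
force: [1.5, -0.7, -0.7]
grip_width: 13.4
finger_force: 29.9
```

```bash
python3 look.py
```

```text
27.225 [ 1.  -0.4 -0.6] [ 421.3 -271.1  180.5]
ring [313.6 230.3] 0.94 [ 425.3 -270.7  150. ]
ring_back [313.4 167.5] 0.66 [ 464.3 -275.6  150. ]
```

Call:
play_rows:
  rows:
    - [[-0.02,0,0],0,-1]
    - [[-0.04,0,0],0,-1]
    - [[-0.04,0,0],0,-1]

```text
time_s: 27.7
eef_pos: [419.4, -270.9, 180.6]
tcp_rot: [-180.0, 0.0, -7.2]
force: [0.6, 0.1, -0.8]
grip_width: 13.6
finger_force: 29.9
```

Call:
play_rows:
  rows:
    - [[-0.02,0,0],0,-1]
    - [[-0.04,0,0],0,-1]
    - [[-0.04,0,0],0,-1]

```text
time_s: 28.08
eef_pos: [417.9, -270.7, 180.9]
tcp_rot: [180.0, -0.1, -7.2]
force: [3.6, 1.1, -0.9]
grip_width: 13.8
finger_force: 29.9
```

Call:
play_rows:
  rows:
    - [[-0.016,0,0],0,-1]
    - [[-0.016,0,0],0,-1]
    - [[-0.016,0,0],0,-1]

```text
time_s: 28.45
eef_pos: [417.4, -270.7, 181.0]
tcp_rot: [180.0, -0.1, -7.2]
force: [5.7, 0.9, 0.4]
grip_width: 13.8
finger_force: 29.9
```

Call:
play_rows:
  rows:
    - [[-0.013,0,0],0,-1]
    - [[-0.013,0,0],0,-1]
    - [[-0.013,0,0],0,-1]
    - [[-0.013,0,0],0,-1]

```text
time_s: 28.95
eef_pos: [417.1, -270.7, 181.2]
tcp_rot: [180.0, -0.1, -7.2]
force: [6.6, -0.6, -0.7]
grip_width: 13.9
finger_force: 29.9
```

Call:
play_rows:
  rows:
    - [[-0.01,0,0],0,-1]
    - [[-0.01,0,0],0,-1]
    - [[-0.01,0,0],0,-1]
    - [[-0.01,0,0],0,-1]

```text
time_s: 29.45
eef_pos: [417.0, -270.7, 181.3]
tcp_rot: [180.0, -0.2, -7.2]
force: [7.4, 0.2, 0.4]
grip_width: 13.8
finger_force: 29.9
```

Call:
play_rows:
  rows:
    - [[0.05,0,0],0,-1]
    - [[0.1,0,0],0,-1]
    - [[0.14,0,0],0,-1]
    - [[0.14,0,0.02],0,-1]
    - [[0.14,0,0.03],0,-1]
    - [[0.14,0,0.03],0,-1]

```text
time_s: 30.2
eef_pos: [422.3, -271.2, 179.0]
tcp_rot: [-180.0, 0.0, -7.2]
force: [-0.4, 0.6, 0.8]
grip_width: 13.7
finger_force: 29.9
```

Tug of 7.4 N held; slack restored and the tag's weight now rests on the ring. Releasing.

Call:
play_rows:
  rows:
    - [[0,0,0],0,-0.5]
    - [[0,0,0],0,-0.3]
    - [[0,0,0],0,-0.2]
    - [[0,0,0],0,-0.2]
    - [[0,0,0],0,-0.2]
    - [[0,0,0],0,-0.2]

```text
time_s: 30.95
eef_pos: [422.5, -271.3, 179.0]
tcp_rot: [-180.0, 0.0, -7.2]
force: [0.1, -0.4, -0.2]
grip_width: 34.9
finger_force: 0.0
```

Call:
play_rows:
  rows:
    - [[0,0,-0.1],0,-0.2]
    - [[0,0,-0.3],0,-0.2]
    - [[0,0,-0.6],0,-0.2]
    - [[0,0,-1.0],0,-0.2]
    - [[0,0,-1.6],0,-0.2]
    - [[-0.2,0,-2.2],0,-0.2]
    - [[-0.6,0,-2.6],0,-0.2]
    - [[-1.0,0,-2.6],0,-0.2]
    - [[-1.0,0,-2.6],0,-0.2]

```text
time_s: 32.08
eef_pos: [372.6, -265.2, 310.6]
tcp_rot: [179.9, -0.1, -7.3]
force: [-0.4, 0.6, -0.2]
grip_width: 34.5
finger_force: 0.0
```

```bash
python3 - <<'E'
from h import *
S=r.camera("side");W=r.camera("wrist")
s=r.get_state();print(s["time_s"],s["force"],s["eef_pos"],s["grip_width"])
a=cv2.resize(S["color"][150:310,260:420],None,fx=3,fy=3,interpolation=cv2.INTER_CUBIC)
b=cv2.resize(W["color"][100:260,260:360],None,fx=3,fy=3,interpolation=cv2.INTER_CUBIC)
cv2.imwrite("pics/g7.png",np.hstack([a,b]))
E
```

```text
32.175 [-0.10435675 -1.38258909  0.56488305] [ 373.22326682 -265.14384803  309.73626305] 34.7852544028741
```

View pics/g7.png

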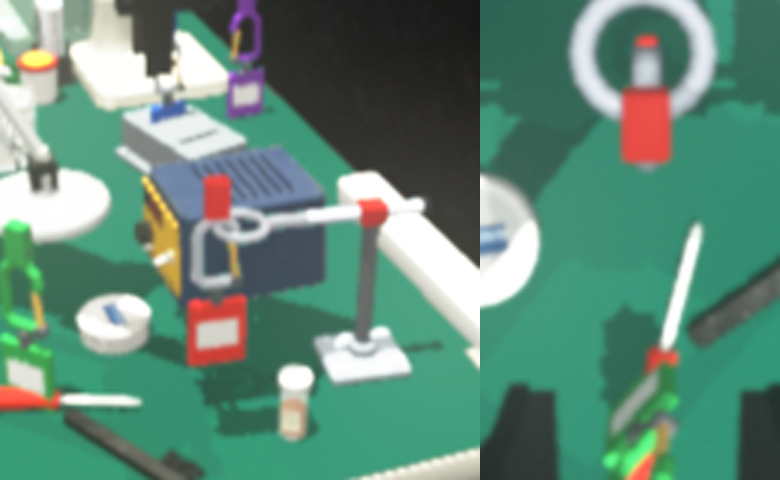

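The red tag hangs from the ring at crop (217,270) with its gate shut, the gripper is clear, and the tin, vial and blue tag are in place.

```bash
python3 -c "
from bench import r
print(r.job_done())"
```

```text
the job is handed in; nothing more can be done
None
```

The red tag is hanging from the ring with its gate shut, proved by a straight tug of about 7.4 N at the outer stop, and the job is handed in at about 32 s; the blue tag, tin and vial are where they were.

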